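# Lock the shop scale for transport

### The arm

A 6-joint arm with a two-finger parallel gripper is mounted at the origin on the work surface. World frame = base frame: x ahead of the robot, y to its left, z up, the work surface at z = 0. Lengths are in m, angles in rad, forces in N, time in s.
With the tool pointing down it reaches from about 0.325 to 0.9 m from the base axis. Payload 6.1 kg.
Tool frame: the origin (TCP) lies midway between the tips of the shut fingers; the grasp point (between the pads) lies 19 mm behind it; z points along the fingers, y is the line along which they close (so a half turn about z gives the same grasp; the last joint's range is limited). The gripper opens to 85 mm and grips with 20 to 120 N. Pads are 22 mm wide; open, the fingers measure 114 mm over their backs; the gripper's body (76 mm by 85 mm) begins 54 mm behind the grasp point. The pads swing forward as they close: fully open they stand 13 mm farther back than shut.
Start: joints at [-1.287, 0.22, 1.526, -0, 1.395, -0.126], TCP at [0.249, -0.573, 0.205] pointing down, gripper open.
Joint ranges: [-2.98, 2.98], [-0.91, 2.08], [0.09, 2.57], [-1.24, 4.39], [0.2, 2.65], [-2.68, 2.68]. Speed limits (rad/s): [2.57, 2.57, 3.01, 3.14, 3.14, 3.14].

### API

Orientations are given as [roll, pitch, yaw] about the fixed x, y, z axes, in that order (R = Rz(yaw) Ry(pitch) Rx(roll)).
In Python, from plant import movep, move_l, set_joints, gripper_to, hold, inverse_kinematics, observe, get_image, get_calibration, Unreachable, job_done gives the robot as it stands. Calls block until the motion is done:
- movep(position, orientation): joint-space move of the TCP to a pose.
- move_l(position, feed=0.15, rotation=None, max_force=None): straight line of the TCP; rotation=None keeps the orientation; feed is the mean speed in m/s. With max_force (N) it stops when the force on the tool has changed by that much, and returns True; else False.
- set_joints(angles): joint-space move.
- gripper_to(opening, f_grip=None): finger opening in m; f_grip is the grip in N (None keeps the last); returns when the fingers have stopped.
- hold(seconds).
- inverse_kinematics(position, orientation): joint angles nearest the present ones, or None.
- observe(): the state.
- get_image(name): name is "scene" or "top" or "wrist"; returns (picture, depth): 384x512x3 uint8, red, green, blue; 384x512 float32, m along the optical axis (not along the pixel's ray), 0 where there is no reading.
- get_calibration(name): a dict with "intrinsics" (3x3 intrinsics, pixels), "dist_coeffs" ([k1, k2, p1, p2, k3] as OpenCV has them; the pictures are not rectified), "world_from_camera" (4x4, takes a point from camera to world coordinates). Camera axes: x right, y down, z forward; pixel columns grow to the right and rows downward; lengths in m; the calibration is good to about 2 mm. A picture is of the moment at which its call begins: read the wrist's pose just before it. get_calibration takes no time and is no camera call; for the wrist camera it gives the pose at the moment of the call.
A pose or a line that the arm cannot do raises Unreachable and nothing moves.
- job_done(): hands the job in; it is judged then, once.
The state is a dict: "time_s": time; "q": joint angles; "joint_velocities": joint speeds; "joint_torque": joint torques, N m; "eef_pos": TCP position; "tcp_rot": TCP orientation; "ft_force": force on the tool from outside, world axes, zero at the start; "torque": the same for the moment, N m; "opening": finger opening in m; "grasp_force": force on a finger pad.
Only numpy, scipy, OpenCV 4.12 (cv2) and the standard library are available. Lean on these libraries where they do the work, as an engineer would, in place of code of your own. Each camera call takes 0.05 s, during which the arm holds its last target. There are 200 camera calls.

### The job

The shop scale goes to the market stall, so lock it for the journey: take the flat driver from the tool block, set its blade in the slotted transport lock down in its well in the scale's deck and turn it clockwise until it just stops, fully home, the blade kept lightly pressed on the bottom of the slot, because a weighing cell lies beneath, and nothing forced. Then stand the driver back in a hole of the block, shoulder down on the wood, and disturb nothing else on the counter.

Things in the scene. Friction and masses are not known exactly. Their poses are not given: they have to be found in the camera images.
- scale: Shop scale, weighing pan off: white shell on blue base, 300 (x) x 320 (y) x 102 mm high, fixed. Origin: centre of underside; -x is the sloped key panel's side. The deck, 102 mm up, is flat from x = -75 to 150, y = -155 to 155 mm; near its corners stand four pan posts 16 mm across, 16 mm high, at x = -52 and 128, y = -125 and 125.
- lock_mouth (a point): Centre of the round mouth (27 mm across) of the lock's well, at deck height, axes as the scale's. Down in the well sits the lock: a steel head 24 mm across with one straight slot right across its middle, 3.6 mm wide, 3 mm deep, flat-floored. At lock angle 0 the head's top is 5 to 17 mm below the mouth: it differs each time and must be felt. Rigid to push on.
- lock (a joint): Transport lock angle, rad, 0 to 1.5, growing clockwise seen from above; 1.5 is the hard stop, locked. At 0 the slot lies along the scale's x axis, at a it is turned clockwise by a. On its cam it sinks 2.4 mm per rad (3.6 mm in all, over the slot's depth: the driver must follow). Turns stiffly (0.1 N m; do not force past 0.4), stays where left; 5 to 10 N of press suffices, over 20 N harms the cell.
- block: Wooden tool block 62 (x) x 210 (y) x 70 mm high, fixed. Origin: centre of its underside. Three upright through holes 19 mm across at x = 0, y = -70, 0 and 70 mm. The middle one is empty; the two drivers stand in the outer ones, which in which changes.
- driver_grip (a point): Centre of the flat driver's black handle, 105 mm straight above its blade's tip. Handle 70 mm tall, oblong: 30 mm along the driver's x, 20 mm between the broad flats (along y; grip across these); z up. Below it a round collar 27 mm across, 8 mm tall, whose underside is the shoulder, 43 mm below this point, resting on the block; then an 8 mm shank and the blade. Loose, 110 g, few mm of play.
- driver_tip (a point): Middle of the lower edge of the driver's blade, 62 mm below the shoulder. The blade is 12 mm wide along the driver's x, 2 mm thick along its y, flat and square-ended for its last 10 mm. Axes as the driver's.
- cross_driver_grip (a point): Bystander: centre of the handle of a cross-point driver, black, round (25 mm) and slimmer, in another hole of the block.
- jar_a: Bystander: honey jar, 66 mm across, 85 mm high, loose. Origin: centre of its underside.
- jar_b: Bystander: honey jar, 74 mm across, 115 mm high, loose. Origin: centre of its underside.
- jar_c: Bystander: small honey jar, 60 mm across, 70 mm high, loose. Origin: centre of its underside.
- carton: Bystander: gift carton 90 x 110 x 130 mm, loose. Origin: centre of its underside.
- pan: Bystander: the scale's steel weighing pan lying on the counter, 230 x 300 x 13 mm, loose. Origin: centre of its underside.
- bell: Bystander: counter bell 80 mm across, 50 mm high, loose. Origin: centre of its underside.

How it is judged:
By the outcome, as a careful person would: the job done as asked, in the order asked, and still so for the second after the job is handed in, with the robot touching nothing.
It also fails if it takes over 67 s, if anything falls off the work surface, if the arm or the gripper's body presses on something with over 40 N, if the wrist force passes 120 N, or if a joint passes its speed limit or range.

## Working session

There is one attempt and no reset: what is moved stays moved. The work goes in short steps, each a Python script; the robot and the scene stay as the last script left them, time stands still between calls to the robot, and variables do not carry over. Pictures are saved under pics/ and viewed, at most 10 in all, crops included, and the job is handed in when it is done.

```bash
ls; mkdir -p pics; python3 - <<'E'
from plant import *
import cv2,numpy as np
for n in("scene","top"):
    p,d=get_image(n); cv2.imwrite(f"pics/{n}0.png",p[:,:,::-1]); np.savez(f"pics/{n}0.npz",p=p,d=d)
    c=get_calibration(n); print(n,c["intrinsics"],c["dist_coeffs"],c["world_from_camera"])
print(observe())
E
```

```text
pics
scene [[416.43153268   0.         252.81703903]
 [  0.         416.43153268 196.8224878 ]
 [  0.           0.           1.        ]] [-0.02383343  0.          0.          0.          0.        ] [[ 0.1478246   0.5102251  -0.84724154  1.90748208]
 [ 0.98884867 -0.09189268  0.11719233 -0.25132414]
 [-0.01806083 -0.85511758 -0.51811941  0.95764085]
 [ 0.          0.          0.          1.        ]]
top [[357.73921802   0.         252.96529711]
 [  0.         357.73921802 191.36313222]
 [  0.           0.           1.        ]] [-0.03657753  0.          0.          0.          0.        ] [[-0.02419579 -0.98651107  0.16189652  0.36487224]
 [-0.99967264  0.02522287  0.00429149 -0.05772757]
 [-0.0083171  -0.16173968 -0.98679841  1.26950522]
 [ 0.          0.          0.          1.        ]]
{'time_s': 0.1, 'q': array([-1.28714373e+00,  2.21188568e-01,  1.52753682e+00, -1.06712210e-06,
        1.39469763e+00, -1.26068853e-01]), 'joint_velocities': array([ 9.30845002e-04, -2.17464822e-03, -2.78510973e-03, -1.64825884e-03,
       -8.91337757e-05, -1.49123996e-03]), 'joint_torque': array([ 6.88985510e-04, -4.98245680e+01, -3.90545690e+01, -3.51465369e-04,
        5.75842729e-03, -5.94654523e-06]), 'eef_pos': array([ 0.24881228, -0.5726708 ,  0.20406186]), 'tcp_rot': array([-3.13977668e+00, -2.29100035e-04,  4.09721425e-01]), 'ft_force': array([-0.75295361, -0.36227355,  0.03645925]), 'torque': array([-0.0199543 , -0.00596893, -0.01799865]), 'grasp_force': 0.0, 'opening': 0.0855179486453085}
```

View pics/top0.png

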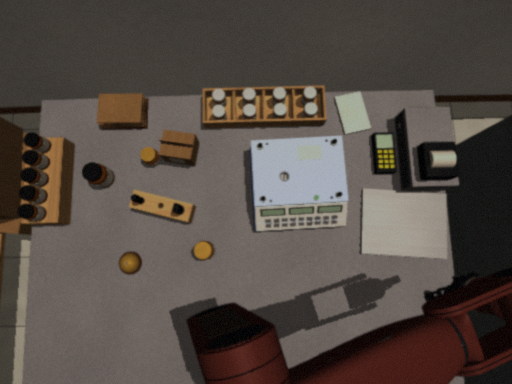

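View pics/scene0.png

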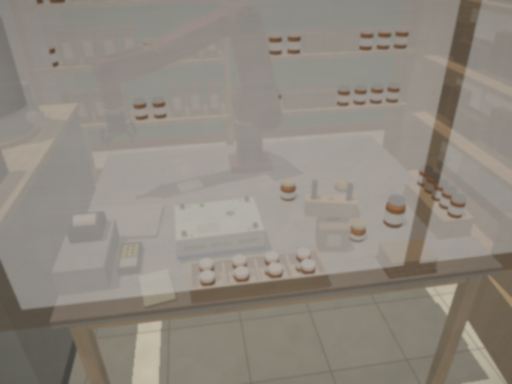

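The top view shows the block at about (161,206) with drivers at (137,199) and (179,210). The scale's well is at (284,176), and the key panel faces the robot. The scene view is through glass, so it is less useful. Next I'll cast these pixels to world points and look closer with the wrist camera.

```bash
cat >h.py <<'E'
from plant import *
import cv2,numpy as np
def cast(c,px,z):
    K=np.array(c["intrinsics"]);D=np.array(c["dist_coeffs"]);T=np.array(c["world_from_camera"])
    u=cv2.undistortPoints(np.array(px,float).reshape(-1,1,2),K,D).reshape(-1,2)
    r=np.c_[u,np.ones(len(u))]@T[:3,:3].T
    return T[:3,3]+r*((z-T[2,3])/r[:,2])[:,None]
def snap(n,name):
    c=get_calibration(n);p,d=get_image(n);cv2.imwrite(f"pics/{name}.png",p[:,:,::-1])
    np.savez(f"pics/{name}.npz",p=p,d=d,K=c["intrinsics"],D=c["dist_coeffs"],T=c["world_from_camera"]);return p,d,c
def load(name):
    f=np.load(f"pics/{name}.npz");return f["p"],f["d"],dict(intrinsics=f["K"],dist_coeffs=f["D"],world_from_camera=f["T"])
E
python3 - <<'E'
from h import *
c=get_calibration("top");d=np.load("pics/top0.npz")["d"]
print("well",cast(c,[[284,176]],.102));print("posts",cast(c,[[260,146],[333,142],[255,199],[340,195]],.118))
print("hole",cast(c,[[160,206]],.07),"handles",cast(c,[[137,199],[179,210]],.18))
K=np.array(c["intrinsics"]);T=np.array(c["world_from_camera"])
for u,v in[(137,199),(179,210),(160,206),(148,202),(203,250),(130,262),(284,160),(284,176),(97,174),(150,155),(178,148)]:
    z=d[v,u];print(u,v,(T@np.array([(u-K[0,2])/K[0,0]*z,(v-K[1,2])/K[1,1]*z,z,1]))[:3].round(3))
w=get_calibration("wrist");print(w["intrinsics"],w["dist_coeffs"]);T=w["world_from_camera"];print(T, cast(w,[[256,192],[256,100],[400,192]],0))
E
```

```text
well [[ 0.60559175 -0.15720023  0.102     ]]
posts [[ 0.70634231 -0.07986379  0.118     ]
 [ 0.71396383 -0.32396943  0.118     ]
 [ 0.52847494 -0.05872287  0.118     ]
 [ 0.53454614 -0.33580938  0.118     ]]
hole [[0.51944022 0.26387695 0.07      ]] handles [[0.52884402 0.30650778 0.18      ]
 [0.49145253 0.17546011 0.18      ]]
137 199 [0.534 0.317 0.143]
179 210 [0.497 0.185 0.132]
160 206 [0.523 0.271 0.041]
148 202 [0.534 0.304 0.071]
203 250 [0.369 0.115 0.086]
130 262 [0.335 0.369 0.04 ]
284 160 [ 0.659 -0.159  0.106]
284 176 [ 0.609 -0.158  0.087]
97 174 [0.625 0.461 0.117]
150 155 [0.698 0.301 0.071]
178 148 [0.711 0.197 0.103]
[[298.73670337   0.         254.66482409]
 [  0.         298.73670337 191.47917015]
 [  0.           0.           1.        ]] [0.01617053 0.         0.         0.         0.        ]
[[ 0.39884784 -0.87349581 -0.27915135  0.32066254]
 [-0.91701561 -0.38047167 -0.11968161 -0.54063431]
 [-0.0016678   0.3037209  -0.95275959  0.37218756]
 [ 0.          0.          0.          1.        ]] [[ 0.21165613 -0.58927375  0.        ]
 [ 0.31699868 -0.54328317  0.        ]
 [ 0.28654475 -0.76119653  0.        ]]
```

```bash
python3 - <<'E'
from h import *
pi=np.pi
movep([.60,-.157,.30],[pi,0,0]); snap("wrist","w_scale")
print(observe()["time_s"],observe()["q"])
movep([.52,.25,.29],[pi,0,0]); snap("wrist","w_block")
print(observe()["time_s"],observe()["q"])
a=cv2.imread("pics/w_scale.png");b=cv2.imread("pics/w_block.png")
cv2.imwrite("pics/both.png",np.hstack([a[:,60:450],b[:,60:450]]))
E
```

```text
2.1417 [-3.84534430e-01  1.66176591e-01  1.41354204e+00 -2.22620024e-04
  1.56238273e+00  1.18752656e+00]
3.725 [ 3.09527397e-01  6.36967088e-02  1.54255475e+00 -3.56512811e-04
  1.53526672e+00  1.88196674e+00]
```

View pics/both.png

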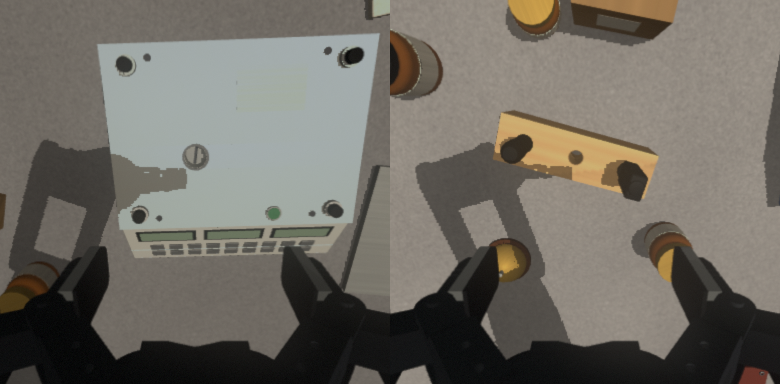

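The left half shows the lock at about (255,156) in full pixels, with its slot near vertical, along world x. In the right half, the round driver is at about (186,148), the empty hole at (245,157), and the oblong flat driver at about (302,180). I'll zoom in on these.

```bash
python3 - <<'E'
from h import *
a=cv2.imread("pics/w_scale.png");b=cv2.imread("pics/w_block.png")
A=cv2.resize(a[131:181,230:280],(400,400),interpolation=cv2.INTER_CUBIC)
B=cv2.resize(b[150:210,270:330],(400,400),interpolation=cv2.INTER_NEAREST)
cv2.imwrite("pics/zoom.png",np.hstack([A,B]))
p,d,c=load("w_block")
hsv=cv2.cvtColor(p,cv2.COLOR_RGB2HSV)
m=cv2.inRange(hsv,(8,80,80),(25,255,255));m[:100]=0;m[215:]=0
n,l,s,ce=cv2.connectedComponentsWithStats(m);i=1+s[1:,4].argmax();print(s[i])
dk=(p.max(2)<60).astype(np.uint8);dk[:100]=0;dk[230:]=0
n,l,s,ce=cv2.connectedComponentsWithStats(dk)
for i in range(1,n):
    if s[i,4]>40:print(s[i],ce[i])
K=c["intrinsics"];T=c["world_from_camera"]
v,u=np.mgrid[120:230,150:330];z=d[120:230,150:330]
P=np.stack([(u-K[0,2])/K[0,0]*z,(v-K[1,2])/K[1,1]*z,z],-1)@T[:3,:3].T+T[:3,3]
for lo,hi in((.145,.151),(.125,.14),(.14,.145),(.151,.16)):
    q=(P[...,2]>lo)&(P[...,2]<hi)
    for side in(u<245,u>=245):
        g=q&side
        if g.sum()>10:print(lo,g.sum(),P[g].mean(0),u[g].mean(),v[g].mean(),cv2.minAreaRect(np.float32(P[g][:,:2]*1000)))
q=(P[...,2]>.066)&(P[...,2]<.073);print("block",cv2.minAreaRect(np.float32(P[q][:,:2]*1000)),np.median(P[q][:,2]))
p,d,c=load("w_scale")
g=cv2.cvtColor(p,cv2.COLOR_RGB2GRAY)
q=((g<150)).astype(np.uint8);n,l,s,ce=cv2.connectedComponentsWithStats(q)
for i in range(1,n):
    if 40<s[i,4]<900:print(s[i],ce[i],cast(c,[ce[i]],.102)[0].round(4))
E
```

```text
[ 163  111  166   88 6799]
[451 100  22 101 479] [461.96033403 142.7954071 ]
[171 135  31  28 580] [185.57758621 148.67068966]
[288 162  29  39 694] [300.68443804 180.11095101]
[500 180  12  11  41] [505.92682927 185.58536585]
0.145 437 [0.50478888 0.19526769 0.14806728] 305.40274599542334 187.09153318077804 ((503.9900207519531, 194.9583740234375), (19.351224899291992, 29.584199905395508), 73.63339233398438)
0.125 205 [0.54338156 0.32646272 0.13551231] 184.37073170731708 149.81951219512194 ((540.7014770507812, 329.849853515625), (24.368125915527344, 23.93035125732422), 12.158634185791016)
0.125 106 [0.51184027 0.19935715 0.13303245] 299.9433962264151 177.23584905660377 ((510.3002624511719, 199.74461364746094), (14.419829368591309, 32.62965393066406), 40.30940246582031)
0.14 244 [0.5411419  0.32951615 0.14273985] 180.16803278688525 153.0860655737705 ((541.244140625, 329.7480773925781), (18.209259033203125, 18.57449722290039), 87.74226379394531)
0.14 58 [0.51062006 0.1985557  0.14317481] 301.9655172413793 180.68965517241378 ((504.1100158691406, 194.86282348632812), (20.307191848754883, 29.891199111938477), 73.39930725097656)
block ((522.1139526367188, 262.96173095703125), (210.48876953125, 62.4235954284668), 74.61724853515625) 0.06926466994653196
[383  46   9   9  57] [387.49122807  50.26315789] [ 0.7256 -0.3041  0.102 ]
[397  46  28  22 439] [410.09339408  56.2642369 ] [ 0.7193 -0.3301  0.102 ]
[203  53   8   9  62] [206.59677419  57.11290323] [ 0.7191 -0.1028  0.102 ]
[175  55  22  22 330] [184.57575758  65.5030303 ] [ 0.7104 -0.0776  0.102 ]
[242 143  27  28 586] [255.16723549 156.76450512] [ 0.6062 -0.1572  0.102 ]
[381 199  23  20 325] [391.98769231 208.70769231] [ 0.5374 -0.3358  0.102 ]
[190 205  19  19 273] [199.14652015 213.98534799] [ 0.53   -0.0835  0.102 ]
[325 206  16  15 195] [332.77948718 212.74871795] [ 0.5317 -0.2592  0.102 ]
[368 210   8   7  46] [371.60869565 213.19565217] [ 0.5311 -0.3101  0.102 ]
```

View pics/zoom.png

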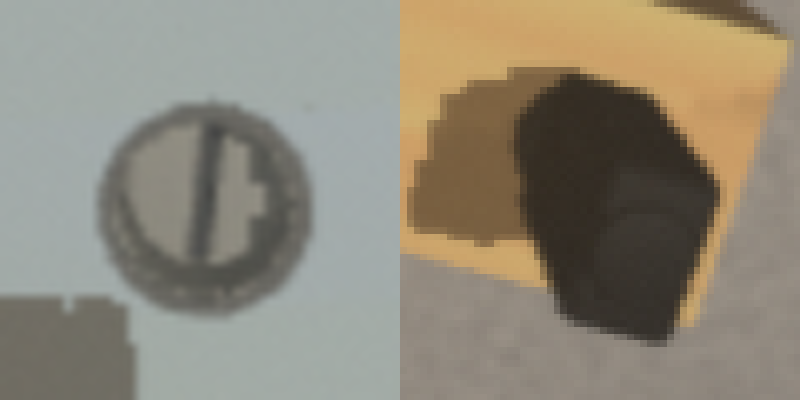

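The left crop shows the lock with its slot running from (256.5,146.6) to (254.8,163.8) full pixels, tilted slightly clockwise. The right crop confirms the oblong handle. Depth puts it at (0.504,0.195), 19×30 mm with its top at z 0.148, and it lies over the block's hole at y = -70. I'll take it with the flipped yaw, because joint 6 needs the range.

```bash
python3 - <<'E'
from h import *
pi=np.pi
c=load("w_scale")[2]
e=cast(c,[[256.5,146.6],[254.75,163.75]],.090);v=e[0]-e[1];print("slot",e.mean(0),np.degrees(np.arctan2(v[1],v[0])),np.linalg.norm(v))
yaw=np.radians(163.6)
gripper_to(.055)
movep([.504,.195,.20],[pi,0,yaw]); print(observe()["q"])
print(move_l([.504,.195,.094],feed=.1,max_force=10))
gripper_to(.0,f_grip=50); hold(.2)
o=observe();print(o["opening"],o["grasp_force"],o["eef_pos"],o["ft_force"],o["torque"],o["time_s"])
print(move_l([.504,.195,.215],feed=.12))
movep([.606,-.157,.26],[pi,0,np.radians(175)])
print(move_l([.606,-.157,.206],feed=.1,max_force=8))
hold(.2);o=observe();print(o["opening"],o["grasp_force"],o["eef_pos"],o["tcp_rot"],o["ft_force"],o["torque"],o["time_s"],o["q"])
p,d,c=snap("wrist","hov")
q=p[:,:,::-1];cv2.imwrite("pics/hovv.png",q)
E
```

```text
slot [ 0.60582037 -0.15784041  0.09      ] -5.740726857278675 0.02224201439006891
[ 2.23300900e-01  2.18522613e-02  1.75316874e+00  1.97047967e-06
  1.36636605e+00 -1.06099623e+00]
False
0.019301790691384494 52.62039005756378 [0.5044776  0.19517729 0.09459719] [0.01255645 0.4787061  5.00286931] [ 0.10358511  0.08347818 -0.03656604] 8.4417
False
False
0.01921174880334814 51.762011647224426 [ 0.6065861  -0.15721943  0.20713108] [-3.14108836e+00  1.78123676e-03  3.05429152e+00] [-0.32417859  0.11994062 -0.35004966] [0.03722404 0.0121398  0.04422156] 11.875 [-3.79388272e-01  2.21381880e-01  1.52152188e+00  3.04335105e-05
  1.39683789e+00 -1.86288825e+00]
```

View pics/hovv.png

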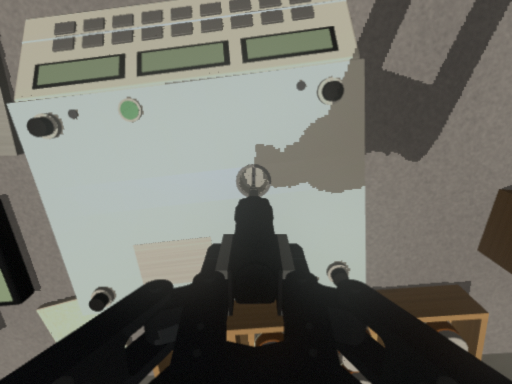

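The lock is at about (254,180), with the driver's blade just below it at about (254,195). I'll zoom in on both.

```bash
python3 - <<'E'
from h import *
p,d,c=load("hov")
cv2.imwrite("pics/hz.png",cv2.resize(p[155:215,215:295,::-1],(800,600),interpolation=cv2.INTER_CUBIC))
o=observe()
# where the tip should project
K=c["intrinsics"];T=np.linalg.inv(c["world_from_camera"])
for P in([o["eef_pos"][0],o["eef_pos"][1],o["eef_pos"][2]-.086],[.606,-.157,.102]):
    print(cv2.projectPoints(np.array([P]),cv2.Rodrigues(T[:3,:3])[0],T[:3,3],K,c["dist_coeffs"])[0].ravel())
E
```

```text
[253.20680085 187.378074  ]
[253.48352931 181.05146891]
```

View pics/hz.png

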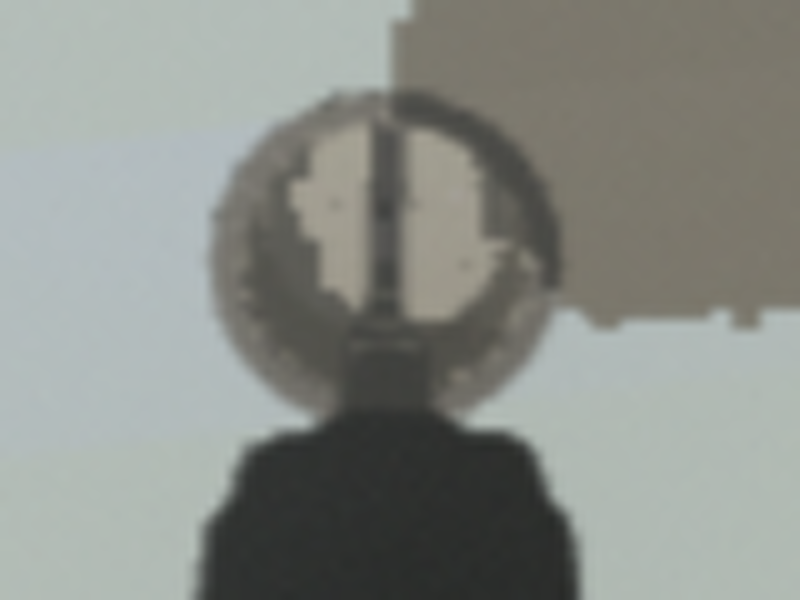

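```bash
python3 - <<'E'
from h import *
pi=np.pi
for n,pts in(("w_scale",[(251,153),(252,156),(251,158),(275,156)]),("hov",[(249,173),(258,173),(256,180),(258,183),(235,190)])):
    p,d,c=load(n);K=c["intrinsics"];T=c["world_from_camera"]
    for u,v in pts:
        z=d[v,u];print(n,((T@np.array([(u-K[0,2])/K[0,0]*z,(v-K[1,2])/K[1,1]*z,z,1]))[:3]).round(4))
R=[pi,0,np.radians(174.7)]
move_l([.6055,-.157,.190],feed=.05,rotation=R,max_force=6)
hold(.3);f0=observe()["ft_force"]
hit=move_l([.6055,-.157,.158],feed=.012,rotation=R,max_force=4)
o=observe();print(hit,o["eef_pos"],o["tcp_rot"],o["ft_force"]-f0,o["torque"],o["time_s"],o["opening"])
E
```

```text
w_scale [ 0.6077 -0.1519  0.0841]
w_scale [ 0.6035 -0.1532  0.083 ]
w_scale [ 0.6013 -0.1519  0.0852]
w_scale [ 0.607  -0.1818  0.1013]
hov [ 0.6024 -0.1613  0.0837]
hov [ 0.6029 -0.1523  0.0848]
hov [ 0.61   -0.1549  0.0846]
hov [ 0.6132 -0.1531  0.0851]
hov [ 0.6136 -0.1755  0.1011]
True [ 0.60553149 -0.15701867  0.16835001] [-3.14155486e+00  4.15233220e-05  3.04909811e+00] [-0.56614687  0.3571428   5.89421099] [-0.01909871  0.13086905 -0.01110923] 14.3833 0.01909312682960656
```

Contact came at tip z of about 0.082, against a head top of about 0.085 from depth, so the blade is in the slot. Now I'll turn it clockwise in small steps, regulating press and watching torque.

```bash
cat >turn.py <<'E'
from h import *
import json,sys
pi=np.pi
def run(n,step,tstop,st):
    for i in range(n):
        st["yaw"]-=step
        st["z"]-=st["ff"]*step
        move_l([st["x"],st["y"],st["z"]],feed=.05,rotation=[pi,0,st["yaw"]])
        o=observe();F=o["ft_force"]-st["f0"];tz=o["torque"][2]-st["t0"]
        print(f'{o["time_s"]:.2f} yaw {np.degrees(st["yaw"]):.1f}/{np.degrees(o["tcp_rot"][2]):.1f} zc {st["z"]*1e3:.2f} z {o["eef_pos"][2]*1e3:.2f} F {F.round(1)} tz {tz:.3f}')
        if F[2]>14 or abs(tz)>tstop: print("stop");break
        st["z"]+=np.clip(st["k"]*(F[2]-6.5),-.0008,.0008)
    json.dump(st,open("st.json","w"))
E
python3 - <<'E'
from turn import *
o=observe();
st=dict(x=.6055,y=-.157,z=float(o["eef_pos"][2]),yaw=float(np.radians(174.7)),f0=[-.32,.12,-.35],t0=.044,ff=0.,k=5e-5)
run(6,.035,.22,st)
E
```

```text
14.63 yaw 172.7/172.7 zc 168.35 z 168.53 F [ 0.4 -0.3  2.2] tz -0.077
14.88 yaw 170.7/170.8 zc 168.13 z 168.43 F [ 0.5 -0.6  3.1] tz -0.060
15.13 yaw 168.7/168.8 zc 167.96 z 168.41 F [ 0.4 -0.6  4.8] tz 0.012
15.38 yaw 166.7/166.7 zc 167.88 z 168.36 F [-0.4  0.9  5.6] tz -0.013
15.63 yaw 164.7/164.7 zc 167.83 z 168.38 F [-0.5 -0.3  5.4] tz 0.040
15.88 yaw 162.7/162.7 zc 167.77 z 168.36 F [ 0.2 -0.4  5.3] tz 0.009
```

```bash
python3 - <<'E'
from turn import *
st=json.load(open("st.json"))
run(6,.035,.25,st)
o=observe();print(o["opening"],o["eef_pos"])
E
```

```text
16.13 yaw 160.7/160.7 zc 167.72 z 168.34 F [1.  0.1 5.2] tz -0.028
16.38 yaw 158.7/158.7 zc 167.65 z 168.33 F [ 0.6 -1.4  5.5] tz 0.039
16.63 yaw 156.7/156.7 zc 167.60 z 168.30 F [0.1 0.8 6.3] tz -0.002
16.88 yaw 154.6/154.7 zc 167.59 z 168.28 F [0.9 0.4 5.1] tz 0.076
17.13 yaw 152.6/152.7 zc 167.52 z 168.17 F [ 1.6 -0.9  5.7] tz 0.096
17.38 yaw 150.6/150.7 zc 167.48 z 168.12 F [0.1 0.1 5.3] tz 0.069
0.01920475806956123 [ 0.60601488 -0.15724911  0.16811855]
```

```bash
python3 - <<'E'
from turn import *
st=json.load(open("st.json"));st["ff"]=.0024
run(14,.06,.22,st)
E
```

```text
17.63 yaw 147.2/147.3 zc 167.28 z 167.97 F [ 1.1 -0.8  5.2] tz 0.058
17.88 yaw 143.8/143.8 zc 167.07 z 167.82 F [1.4 0.2 6.2] tz 0.009
18.13 yaw 140.3/140.4 zc 166.91 z 167.66 F [ 0.6 -0.7  5.9] tz 0.029
18.38 yaw 136.9/136.9 zc 166.74 z 167.52 F [ 1.4 -0.5  6.4] tz -0.010
18.63 yaw 133.4/133.5 zc 166.58 z 167.41 F [1.1 0.1 4.9] tz 0.068
18.88 yaw 130.0/130.1 zc 166.36 z 167.23 F [ 1.1 -1.3  6. ] tz 0.044
19.13 yaw 126.6/126.6 zc 166.19 z 167.09 F [ 0.4 -0.1  5.6] tz 0.080
19.38 yaw 123.1/123.2 zc 166.00 z 166.95 F [ 0.9 -0.7  5.7] tz 0.065
19.63 yaw 119.7/119.7 zc 165.82 z 166.81 F [ 0.4 -0.3  6.2] tz 0.022
19.88 yaw 116.3/116.3 zc 165.66 z 166.66 F [ 1.3 -1.   5.4] tz 0.098
20.13 yaw 112.8/112.9 zc 165.46 z 166.52 F [ 1.9 -0.6  6.1] tz 0.037
20.38 yaw 109.4/109.4 zc 165.30 z 166.37 F [ 0.8 -1.8  6.1] tz 0.031
20.63 yaw 105.9/106.0 zc 165.14 z 166.25 F [ 1.7 -1.8  5.9] tz 0.074
20.88 yaw 102.5/102.6 zc 164.97 z 166.08 F [ 2.7 -1.3  4.7] tz 0.065
```

```bash
python3 - <<'E'
from turn import *
st=json.load(open("st.json"))
run(6,.06,.2,st);run(8,.025,.2,st)
E
```

```text
21.13 yaw 99.1/99.1 zc 164.73 z 165.92 F [ 1.8 -1.6  6.5] tz 0.064
21.38 yaw 95.6/95.7 zc 164.59 z 165.78 F [ 1.9 -2.   5.8] tz 0.007
21.63 yaw 92.2/92.2 zc 164.41 z 165.65 F [ 1.1 -2.   6.5] tz 0.025
21.88 yaw 88.8/88.8 zc 164.26 z 165.50 F [ 1.5 -1.7  5.7] tz 0.112
22.13 yaw 85.3/85.4 zc 164.08 z 165.36 F [ 1.  -1.8  7.1] tz 0.070
22.38 yaw 81.9/81.9 zc 163.96 z 165.21 F [ 2.4 -2.   5.8] tz 0.048
22.63 yaw 80.4/80.5 zc 163.87 z 165.19 F [ 0.6 -2.6  6.1] tz 0.049
22.88 yaw 79.0/79.1 zc 163.79 z 165.08 F [ 1.4 -1.8  5.9] tz -0.022
23.13 yaw 77.6/77.6 zc 163.70 z 165.04 F [ 2.1 -1.3  5.9] tz 0.085
23.38 yaw 76.2/76.2 zc 163.61 z 165.04 F [ 1.8 -2.4  6.7] tz 0.068
23.63 yaw 74.7/74.8 zc 163.56 z 165.04 F [ 0.3 -2.2  7.9] tz 0.067
23.88 yaw 73.3/73.3 zc 163.57 z 165.02 F [ 0.6 -2.7  7.4] tz 0.085
24.13 yaw 71.9/71.9 zc 163.55 z 165.02 F [ 0.7 -2.   7.1] tz 0.111
24.38 yaw 70.4/70.5 zc 163.52 z 165.03 F [ 0.5 -2.1  8. ] tz 0.175
```

```bash
python3 - <<'E'
from turn import *
st=json.load(open("st.json"));st["ff"]=0
run(4,.02,.2,st)
hold(.2)
print(np.mean([(hold(.02),observe()["torque"][2])[1] for _ in range(10)])-st["t0"],observe()["eef_pos"],observe()["opening"])
E
```

```text
24.63 yaw 69.3/69.3 zc 163.60 z 165.06 F [ 0.6 -2.1  6.5] tz 0.097
24.88 yaw 68.1/68.2 zc 163.60 z 165.04 F [ 1.  -1.5  7.3] tz 0.190
25.13 yaw 67.0/67.1 zc 163.64 z 165.04 F [-0.1 -1.6  8.3] tz 0.200
25.38 yaw 65.8/65.9 zc 163.73 z 165.05 F [ 0.2 -1.7  6.5] tz 0.179
0.1821886412672854 [ 0.60649403 -0.15809646  0.16504004] 0.019105277275255943
```

The sinking ended after 3.3 mm, at z 165.04 from yaw 77.6° on, and torque rose to a steady 0.18 N m, so it is against the stop. I'll unwind the twist within the slot play, lift out and return the driver.

```bash
python3 - <<'E'
from turn import *
st=json.load(open("st.json"))
R=[pi,0,st["yaw"]+.14]
move_l([st["x"],st["y"],st["z"]],feed=.05,rotation=R)
o=observe();print(o["torque"][2]-st["t0"],o["ft_force"])
move_l([.606,-.1575,.26],feed=.06,rotation=R)
hold(.2);o=observe();print(o["ft_force"],o["torque"],o["opening"])
Rb=[pi,0,np.radians(163.6)]
movep([.5045,.1952,.215],Rb);hold(.2);snap("wrist","ret")
print(move_l([.5045,.1952,.165],feed=.08,max_force=6))
print(move_l([.5045,.1952,.085],feed=.03,max_force=6))
o=observe();print(o["eef_pos"],o["ft_force"],o["time_s"])
E
```

```text
0.02386935745853236 [ 0.37411263 -1.62444202  7.93614366]
[-0.71850908 -0.38951178 -1.36300848] [ 0.0358331  -0.02050087 -0.03260482] 0.018960291282288128
False
True
[0.50449601 0.1951773  0.09471254] [-0.26376118 -0.20550239  4.02828063] 32.4583
```

It seated at TCP z 0.0947, the same height as at the pick. I'll release, retract and check the driver and the lock.

```bash
python3 - <<'E'
from h import *
pi=np.pi
gripper_to(.055);hold(.3)
move_l([.5045,.1952,.22],feed=.1)
movep([.52,.25,.29],[pi,0,0]);p,d,c=snap("wrist","fin_block")
K=c["intrinsics"];T=c["world_from_camera"]
v,u=np.mgrid[120:230,150:330];z=d[120:230,150:330]
P=np.stack([(u-K[0,2])/K[0,0]*z,(v-K[1,2])/K[1,1]*z,z],-1)@T[:3,:3].T+T[:3,3]
g=(P[...,2]>.144)&(P[...,2]<.153)&(u>245);print(P[g].mean(0),cv2.minAreaRect(np.float32(P[g][:,:2]*1000)))
movep([.60,-.157,.30],[pi,0,0]); snap("wrist","fin_scale")
a=cv2.imread("pics/fin_scale.png");b=cv2.imread("pics/fin_block.png")
A=cv2.resize(a[131:181,230:280],(390,384),interpolation=cv2.INTER_CUBIC)
cv2.imwrite("pics/fin.png",np.hstack([A,b[:,60:450]]));print(observe()["time_s"])
E
```

```text
[0.50598953 0.19708029 0.14792482] ((504.91107177734375, 196.5586395263672), (19.8512020111084, 29.854700088500977), 74.0722885131836)
38.7333
```

View pics/fin.png

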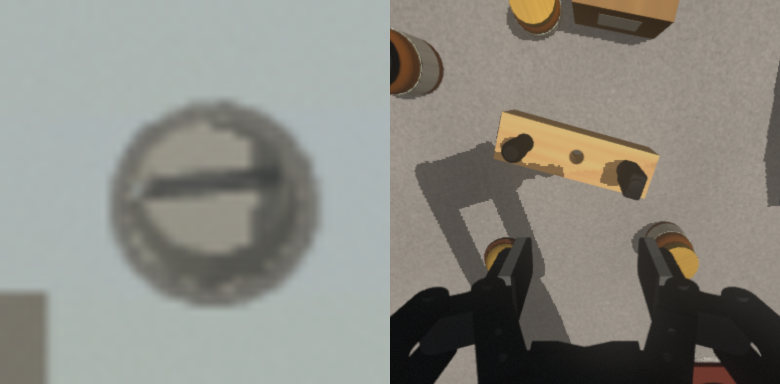

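The slot now lies at about -84°, where full lock should be -84.1°. The driver stands upright in its hole with its top at z 0.148, and the other items in view look undisturbed.

```bash
python3 -c "
from plant import *
print(job_done())"
```

```text
the job is handed in; nothing more can be done
None
```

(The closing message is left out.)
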